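Lock the transit case with the T key

TASK

Lock the grey transit case: take the key with the T-bar handle out of the wooden key rack, line its flat blade up with the slot of the brass lock on the case and press it fully home, then turn it clockwise (seen from above) to the lock's stop. Let go and leave the key standing in the lock; leave the round-knobbed key in the rack.

Things in the scene. Friction and masses are not known exactly. Their poses are not given: they have to be found in the camera images.
- t_bar (a point): Centre of the key's T-bar: 64 mm long (x), 14 thick (y: grip across), 18 high (z, up). Below the centre: 12 mm shank; 42 mm round collar, underside 45 mm down; flat blade 24 long (x) x 9 mm with rounded end, tip 65 mm down. Stands upright in a wooden rack on the right, bar centre 79 mm above the table, blade 20 mm deep in a round 32 mm hole. Half-turn symmetric, steel, about 0.13 kg.
- slot (a point): Centre of the slot's mouth, in the face (71 mm above the table) of a 64 mm brass disc in an 84 mm ring on a fixed flat grey case, 200 x 160 x 45 mm, on the left. x along the slot, z up; turns with the disc. Mouth 44 x 28 mm, narrowing over 8 mm to 28 x 12; 24 mm deep in all. Takes the blade either way round; fully home, the collar rests on the face, bar centre 45 mm above it.
- lock (a joint): Turn of the brass disc, rad: 0 open, grows clockwise seen from above, 1.3 (75 degrees) locked at a hard stop. Starts between 0 and 0.2. Light friction (0.06 N m), stays where left. The blade has 0.12 rad of play each way in the slot, so the key must turn that much more than the disc.
- round_knob (a point): Centre of the round knob (34 mm wide, 18 high, same height as the T-bar) of the other steel key, which has a square foot and does not fit. It stands upright 110 mm from the T key in the same rack (60 x 190 x 34 mm); the two may be either way round. z up.
Not all that is in view belongs to the job. Leave any green or turquoise look-alike of the part that bears t_bar alone. What is shaped like the part that bears round_knob but green or orange is not meant.

How it is judged:
On the way:
1. the T key is pressed home in the slot before the lock has been turned (z of t_bar in the frame of slot below 0.05 m and horizontal distance between t_bar and slot below 0.01 m and value of joint lock below 0.6 rad), for 0.2 s.
At the end, for the whole second after the job is handed in: The T key stands upright (within 10 degrees) in the lock, fully home (bar centre under 50 mm above the lock's face, within 10 mm of its axis); the lock is turned past 1.1 rad (stop at 1.3); the round-knobbed key stands upright in the rack within 20 mm of its place (z of t_bar in the frame of slot below 0.05 m and horizontal distance between t_bar and slot below 0.01 m and angle between each of t_bar, round_knob's own z axis and vertical below 0.17 rad and value of joint lock above 1.1 rad and distance of round_knob from where it was at the start of the episode below 0.02 m); the robot touches nothing.
It fails at once if the round-knobbed key is taken out of its place or knocked over (moved more than 30 mm) (distance of round_knob from where it was at the start of the episode above 0.03 m).
It also fails if it takes over 42 s, if anything falls off the work surface, if the arm or the gripper's body presses on something with over 40 N, if the wrist force passes 120 N, or if a joint passes its speed limit or range.

ROBOT

A 7-joint arm with a two-finger parallel gripper is mounted at the origin on the work surface; the furniture and walls round the work are solid. World frame = base frame: x ahead of the robot, y to its left, z up, the work surface at z = 0. Lengths are in m, angles in rad, forces in N, time in s.
With the tool pointing down it reaches from about 0.4 to 0.875 m from the base axis. Payload 4.4 kg.
Tool frame: the origin (TCP) lies at the very end of the fingers, on their centre line; the grasp point (between the pads) lies 19 mm behind it; z points along the fingers, y is the line along which they close (so a half turn about z gives the same grasp; the last joint's range is limited). The gripper opens to 85 mm and grips with 20 to 120 N. Pads are 22 mm wide; open, the fingers measure 114 mm over their backs; the gripper's body (76 mm by 85 mm) begins 54 mm behind the grasp point. The pads swing forward as they close: fully open they stand 13 mm farther back than shut.
Start: joints at [1.106, 0.628, 0.038, 1.517, -0.027, 0.996, -0.02], TCP at [0.252, -0.599, 0.231] pointing down, gripper open.
Joint ranges: [-3.06, 3.06], [-0.37, 2.12], [-1.25, 1.32], [0.18, 2.47], [-1.1, 4.24], [0.23, 1.98], [-2.94, 2.94]. Speed limits (rad/s): [2.57, 2.57, 3.14, 3.14, 3.14, 3.14, 3.14].

INTERFACE

Orientations are given as a 3x3 rotation matrix whose columns are the frame's x, y, z axes.
In Python, from plant import bot gives the robot as it stands. The module is installed in compiled form; this text tells all that it offers.
- The arm moves only by the tool step_arm, never from a script. Its argument "moves" is a list of rows, each a list of 3 entries, a list of its own where there are three numbers: the shift along the tool's x, y, z in cm, then the turn about the tool's z in degrees, then the finger opening in cm, from 0 to 8.54. In form: [[[x, y, z], turn, hand], ...]. A call has 1 to 20 rows; each row shifts and turns the commanded pose from where the row before left it, along the tool's axes as they then stand; what a row does not reach is not made up. A row lasts 1/12 s, in which the tool goes at most 41.7 mm and 7.16 degrees, less where a joint would pass 70% of its speed; a pose out of reach is approached as far as the arm can. A call is refused whole if a number of a shift passes 4.17 or a number of a turn 7.16, either way. A call with a gripper value outside its range is refused whole. The fingers move at their own pace and stop on an object; "force" is the grip in N (left out, the last holds). Time passes only in rows, so rows that do not move let the fingers close. It gives the time, the measured TCP pose, the force, the opening and the grip force at its end, in the units of the state.
- bot.sense(): the state, without advancing time (a new reading comes with each control period).
- bot.get_image(name): name is "scene" or "top" or "wrist"; returns the picture (400x640x3 uint8, red, green, blue); there is no depth.
- bot.camera_info(name): a dict with "mtx" (3x3 intrinsics, pixels), "xyz" and "rotation" of the camera in the world; the wrist camera has in their place "hand_eye" (4x4, takes a point from camera to tool coordinates, whose origin is the TCP and whose axes are the flange's). Camera axes: x right, y down, z forward; pixel columns grow to the right and rows downward; lengths in m; the calibration is good to about 2 mm. A picture is of the moment at which its call begins: read the wrist's pose just before it. camera_info takes no time and is no camera call.
- bot.hand_in(): hands the job in; it is judged then, once.
The state is a dict: "time": time; "joint_pos": joint angles; "joint_velocities": joint speeds; "joint_torque": joint torques, N m; "ee_pos": TCP position; "tool_rot": TCP orientation; "wrist_force": force on the tool from outside, world axes, zero at the start; "wrist_torque": the same for the moment, N m; "gripper_width": finger opening in m; "finger_force": force on a finger pad.
Only numpy, scipy, OpenCV 4.12 (cv2) and the standard library are available. Lean on these libraries where they do the work, as an engineer would, in place of code of your own. Each camera call takes 0.05 s, during which the arm holds its last target. There are 200 camera calls.

## Working session

There is one attempt and no reset: what is moved stays moved. The work goes in short steps, Python scripts to look and compute and a tool call to move; the robot and the scene stay as the last step left them, time stands still between calls to the robot, and variables do not carry over. Pictures are saved under pics/ and viewed, at most 10 in all, crops included, and the job is handed in when it is done.

Besides the shell and the picture viewer there is one more tool, called as name(argument=value, ...), one argument or row to a line, values as JSON. step_arm: Moves the arm, as the interface text tells. Its arguments: {"type":"object","properties":{"moves":{"type":"array","items":{"type":"array"}},"force":{"type":"number"}},"required":["moves"]}

```bash
mkdir -p pics; cat > h.py <<'E'
import numpy as np, cv2
from plant import bot
def cam(n):
    c=bot.camera_info(n); K=np.array(c['mtx'])
    if n=='wrist':
        s=bot.sense(); T=np.eye(4); T[:3,:3]=s['tool_rot']; T[:3,3]=s['ee_pos']
        M=T@np.array(c['hand_eye']); return K,M[:3,:3],M[:3,3]
    return K,np.array(c['rotation']),np.array(c['xyz'])
def snap(n,f):
    C=cam(n); im=bot.get_image(n); cv2.imwrite('pics/'+f,im[:,:,::-1]); return C,im
def px2w(C,u,v,z):
    K,R,t=C; d=R@np.linalg.solve(K,[u,v,1.]); return t+d*(z-t[2])/d[2]
def w2px(C,p):
    K,R,t=C; q=K@(R.T@(np.array(p)-t)); return q[:2]/q[2]
E
python3 - <<'E'
from h import *
s=bot.sense();print(s['time'],s['ee_pos'],np.round(s['tool_rot'],2).tolist())
for n in('top','scene'):
    C,im=snap(n,n+'0.png');print(n,np.round(C[0],0).tolist(),np.round(C[1],2).tolist(),C[2])
a=cv2.imread('pics/top0.png');b=cv2.imread('pics/scene0.png')
print(np.round(bot.camera_info('wrist')['hand_eye'],3).tolist())
E
```

```text
0.0 [ 0.25217956 -0.59839375  0.23038299] [[0.92, 0.39, -0.0], [0.39, -0.92, 0.0], [-0.0, -0.0, -1.0]]
top [[464.0, 0.0, 310.0], [0.0, 464.0, 197.0], [0.0, 0.0, 1.0]] [[0.03, -0.98, 0.18], [-1.0, -0.03, -0.0], [0.01, -0.18, -0.98]] [ 0.28830481 -0.05431677  1.23650408]
scene [[372.0, 0.0, 319.0], [0.0, 372.0, 198.0], [0.0, 0.0, 1.0]] [[-0.76, -0.3, 0.58], [-0.65, 0.31, -0.69], [0.02, -0.9, -0.43]] [0.00653312 0.54261832 0.43666886]
[[0.001, -0.948, -0.32, 0.082], [1.0, 0.001, -0.0, -0.0], [0.0, -0.32, 0.948, -0.142], [0.0, 0.0, 0.0, 1.0]]
```

View pics/top0.png

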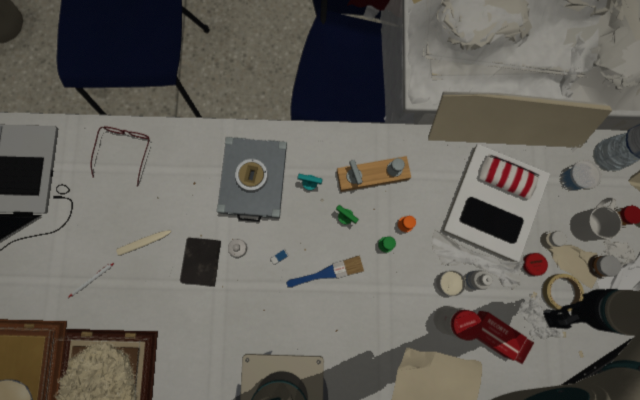

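View pics/scene0.png

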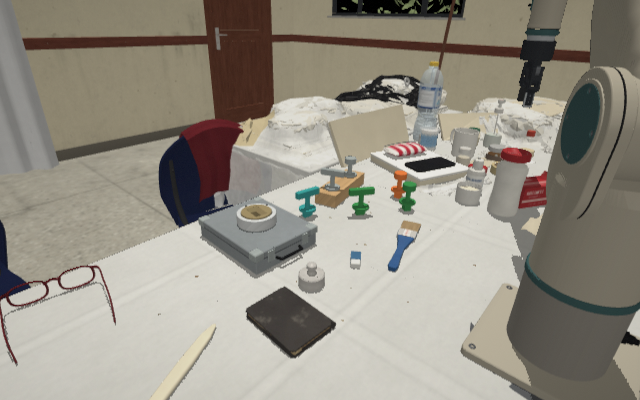

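Top view candidates: the steel T-bar in the rack is at (355,171). Its look-alikes are the turquoise T (310,182) and the green T (346,215), both loose on the table. The steel round knob is at (396,164) in the rack, with orange (407,223) and green (388,244) knobs loose. The lock is at (251,175) on the grey case. I choose (355,171) and check it in a crop.

```bash
python3 - <<'E'
from h import *
a=cv2.imread('pics/top0.png')[130:225,215:415]
cv2.imwrite('pics/crop0.png',cv2.resize(a,None,fx=4,fy=4,interpolation=cv2.INTER_CUBIC))
C=cam('top')
for n,u,v,z in(('T',355,171,.088),('knob',396,164,.088),('lock',251,175,.071)):print(n,px2w(C,u,v,z))
E
```

```text
T [ 0.56974985 -0.16999987  0.088     ]
knob [ 0.59128383 -0.27458439  0.088     ]
lock [0.55525118 0.09609792 0.071     ]
```

View pics/crop0.png

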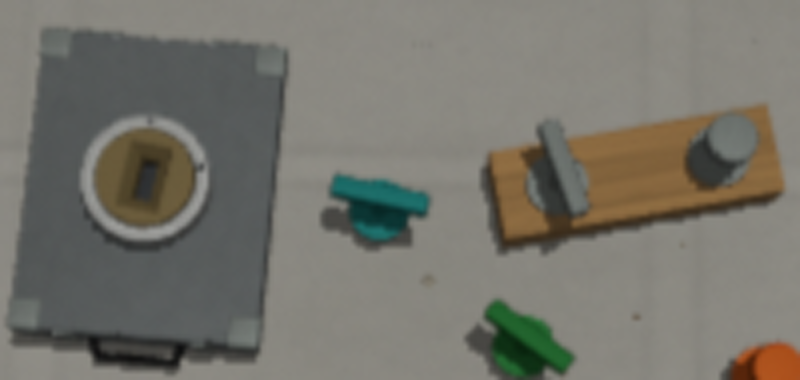

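The crop confirms it: the steel T-bar runs from full-image (352,161) to (359,182) in the rack, with the round knob to its right. The slot at about (251,175) is nearly aligned with x. The last joint has to leave room for the clockwise turn, so I'll grasp with the half-turned hand.

step_arm(
  moves=[
    [[2,-1.2,0],-7,8],
    [[3.3,-1.5,0],-7,8],
    [[3.2,-1.1,0],-7,8],
    [[3.5,-0.8,0],-7,8],
    [[0,0,0],-7,8],
    [[0,0,0],-7,8],
    [[0,0,0],-7,8],
    [[0,0,0],-7,8],
    [[0,0,0],-7,8],
    [[0,0,0],-7,8],
    [[0,0,0],-7,8],
    [[0,0,0],-7,8],
    [[0,0,0],-7,8],
  ],
  force=60,
)

```text
time: 1.18
ee_pos: [0.3258, -0.4925, 0.2309]
tool_rot: [[-0.41, 0.912, -0.001], [0.912, 0.41, 0.001], [0.001, -0.0, -1.0]]
wrist_force: [0.6, -0.7, -0.1]
gripper_width: 0.0799
finger_force: 0.0
```

step_arm(
  moves=[
    [[1.77,3.23,0],0,8],
    [[1.77,3.23,0],0,8],
    [[1.77,3.23,0],0,8],
    [[1.77,3.23,0],0,8],
    [[1.77,3.23,0],0,8],
    [[1.77,3.23,0],0,8],
    [[1.77,3.23,0],0,8],
    [[1.77,3.23,0],0,8],
    [[1.77,3.23,0],0,8],
    [[1.77,3.23,0],0,8],
    [[1.77,3.23,0],0,8],
    [[0,0,0],-7.1,8],
    [[0,0,0],-7.1,8],
    [[0,0,0],-7.1,8],
    [[0,0,0],-7.1,8],
    [[0,0,0],-7.1,8],
    [[0,0,0],-7.1,8],
    [[0,0,0],-7.1,8],
    [[0,0,0],-7.1,8],
    [[0,0,0],-7.1,8],
  ],
)

```text
time: 2.85
ee_pos: [0.5719, -0.1711, 0.2309]
tool_rot: [[-0.999, 0.033, -0.001], [0.033, 0.999, 0.0], [0.001, 0.0, -1.0]]
wrist_force: [-0.0, -0.3, -0.0]
gripper_width: 0.0801
finger_force: 0.0
```

step_arm(
  moves=[
    [[0,0,0],-7.1,8],
    [[0,0,0],-7.1,8],
    [[0,0,0],-7,8],
    [[0,0,0],0,8],
    [[0,0,0],0,8],
  ],
)

```text
time: 3.27
ee_pos: [0.572, -0.1712, 0.2309]
tool_rot: [[-0.947, -0.321, -0.001], [-0.321, 0.947, 0.001], [0.001, 0.001, -1.0]]
wrist_force: [-0.1, -0.8, -1.0]
gripper_width: 0.0802
finger_force: 0.0
```

```bash
python3 - <<'E'
from h import *
C,im=snap('wrist','w1.png');s=bot.sense();print(s['time'],s['ee_pos'],s['joint_pos'],C[2])
E
```

```text
3.3167 [ 0.57208203 -0.17113853  0.23098206] [ 0.72565797  0.66439022 -0.80557436  1.65625732  0.53590693  1.05604429
  1.65217433] [ 0.4937352  -0.19760412  0.37319566]
```

View pics/w1.png

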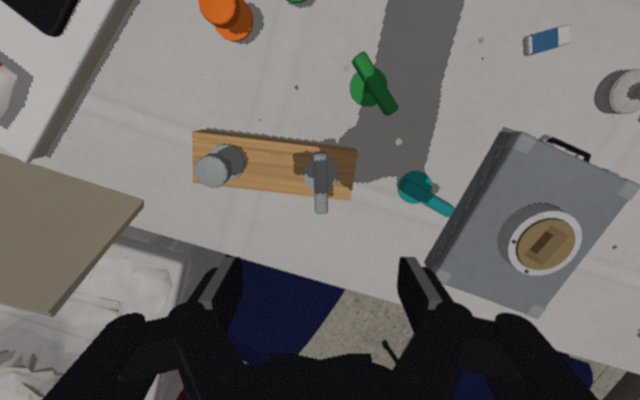

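The bar appears at (321,155)–(321,213), the knob at (214,170), and the lock at about (545,244) with its slot running from upper right to lower left.

```bash
python3 - <<'E'
from h import *
im=cv2.imread('pics/w1.png');C=cam('wrist')
a=cv2.resize(im[145:220,280:360],None,fx=5,fy=5,interpolation=cv2.INTER_CUBIC)
b=cv2.resize(im[200:285,500:590],None,fx=5,fy=5,interpolation=cv2.INTER_CUBIC)[:375]
b=cv2.resize(im[205:280,500:590],None,fx=4.45,fy=5,interpolation=cv2.INTER_CUBIC)[:375,:400]
cv2.imwrite('pics/crop1.png',np.hstack([a,b]))
for u,v in((320.5,155),(321,213)):print(px2w(C,u,v,.088))
print(px2w(C,545,244,.071))
E
```

```text
[ 0.53904755 -0.18115032  0.088     ]
[ 0.59600603 -0.16118207  0.088     ]
[0.55559299 0.09563264 0.071     ]
```

View pics/crop1.png

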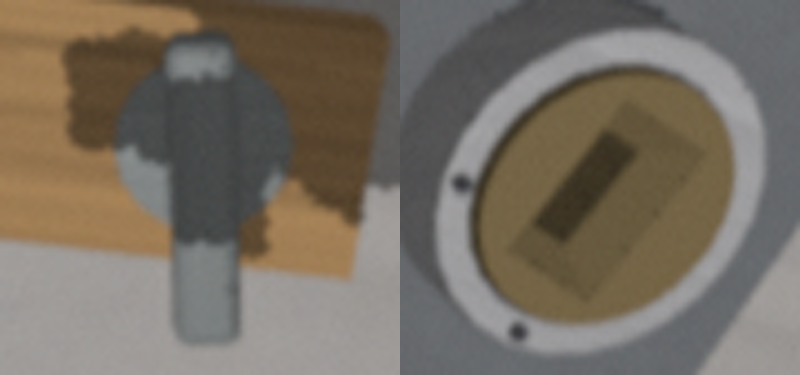

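step_arm(
  moves=[
    [[0.5,0.15,3.4],0.3,6],
    [[0,0,3.7],0,6],
    [[0,0,3.5],0,6],
    [[0,0,3.0],0,6],
    [[0,0,2.0],0,6],
    [[0,0,1.5],0,6],
    [[0,0,0],0,6],
    [[0,0,0],0,0],
    [[0,0,0],0,0],
    [[0,0,0],0,0],
    [[0,0,0],0,0],
    [[0,0,0],0,0],
    [[0,0,0],0,0],
    [[0,0,0],0,0],
    [[0,0,0],0,0],
  ],
  force=60,
)

```text
time: 4.57
ee_pos: [0.5681, -0.1715, 0.0618]
tool_rot: [[-0.948, -0.319, 0.002], [-0.319, 0.948, -0.001], [-0.002, -0.002, -1.0]]
wrist_force: [-0.8, -0.0, 6.3]
gripper_width: 0.0131
finger_force: 59.4
```

```bash
python3 - <<'E'
from h import *
M=np.array([[-.947,-.321,-.001],[-.321,.947,.001],[.001,.001,-1]])
c=bot.camera_info('wrist');H=np.array(c['hand_eye']);T=np.eye(4);T[:3,:3]=M;T[:3,3]=[0.57208203,-0.17113853,0.23098206];W=T@H
C=(np.array(c['mtx']),W[:3,:3],W[:3,3])
P=[px2w(C,500+(x-400)/4.45,205+y/5,.071)[:2] for x,y in((630,98),(707,153),(590,302),(508,245))]
P=np.array(P);print(P,P.mean(0));
for i in range(4):
    d=P[(i+1)%4]-P[i];print(np.linalg.norm(d),np.degrees(np.arctan2(d[1],d[0])))
C=cam('top')
Q=np.array([px2w(C,215+x/4,130+y/4,.071)[:2] for x,y in((128,138),(172,142),(163,208),(120,205))]);print(Q.mean(0))
E
```

```text
[[0.53236585 0.08960332]
 [0.53774927 0.11573378]
 [0.58066925 0.10868607]
 [0.57447311 0.08019308]] [0.55631437 0.09855406]
0.02667924695218828 78.3587583563284
0.043494774456507866 -9.325084607688803
0.02915892035664018 -102.26864645574399
0.04314595932795649 167.40239347151876
[0.55981378 0.09519596]
```

step_arm(
  moves=[
    [[0,0,-1],0,0],
    [[0,0,-2.5],0,0],
    [[0,0,-3.5],0,0],
    [[0,0,-3.5],0,0],
    [[0,0,-3.5],0,0],
    [[-1.45,3.05,0],0,0],
    [[-1.45,3.05,0],0,0],
    [[-1.45,3.05,0],0,0],
    [[-1.45,3.05,0],0,0],
    [[-1.45,3.05,0],0,0],
    [[-1.45,3.05,0],0,0],
    [[-1.45,3.05,0],0,0],
    [[-1.45,3.05,0],0,0],
    [[0,0,0],6,0],
    [[0,0,0],6,0],
    [[0,0,0],6,0],
    [[0,0,0],6,0],
    [[0,0,0],6,0],
    [[0,0,0],0,0],
    [[0,0,0],0,0],
  ],
)

```text
time: 6.23
ee_pos: [0.5987, 0.0971, 0.2008]
tool_rot: [[-0.981, 0.194, 0.0], [0.194, 0.981, -0.0], [-0.0, -0.0, -1.0]]
wrist_force: [0.1, 0.1, -1.1]
gripper_width: 0.0126
finger_force: 58.9
```

```bash
python3 - <<'E'
from h import *
C,im=snap('wrist','w2.png');s=bot.sense();print(s['time'],s['ee_pos'],s['gripper_width'],s['joint_pos'],w2px(C,[.5565,.0975,.071]))
np.savez('w2.npz',K=C[0],R=C[1],t=C[2])
E
```

```text
6.2833 [0.59876727 0.09711922 0.20061204] 0.013193384922907649 [ 0.1689023   0.66572333 -0.62098267  1.66576122  0.45464061  0.95870561
  0.75829308] [311.14073935 149.87072542]
```

View pics/w2.png

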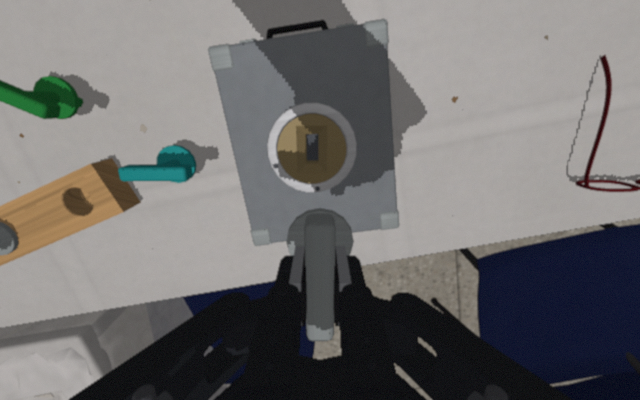

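The key is held upright, with its bar at (320,215)–(320,338). The slot mouth is at about (312,147). I'll take a closer crop for the offsets.

```bash
python3 - <<'E'
from h import *
im=cv2.imread('pics/w2.png')
a=cv2.resize(im[97:197,260:360],None,fx=5,fy=5,interpolation=cv2.INTER_CUBIC)
b=cv2.resize(im[200:350,275:365],None,fx=3,fy=10/3,interpolation=cv2.INTER_CUBIC)
g=cv2.convertScaleAbs(np.hstack([a,b]),alpha=1.5)
cv2.imwrite('pics/crop2.png',g)
E
```

```text
(no output)
```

View pics/crop2.png

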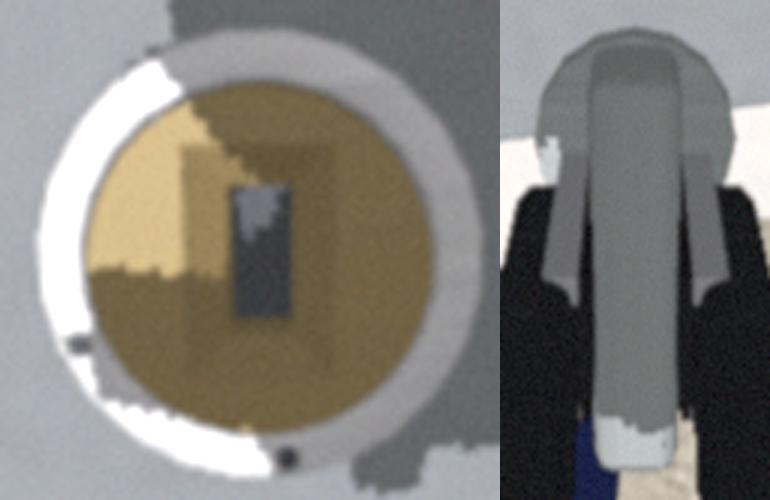

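```bash
python3 - <<'E'
from h import *
z=np.load('w2.npz');C=(z['K'],z['R'],z['t'])
R=bot.sense()['tool_rot'];p=bot.sense()['ee_pos']
s=px2w(C,311.6,148.4,.071)
e=[px2w(C,320.3,v,.2268) for v in(224.6,340.4)]
print('slot',s,'bar',e,np.linalg.norm(e[1]-e[0]))
b=(e[0]+e[1])/2;print(b-p,'tool shift cm',R.T@(s-b)*100)
d=e[1]-e[0];print(np.degrees(np.arctan2(d[1],d[0])))
for v in ((308,185),(310.5,126)):print(px2w(C,*v,.071))
E
```

```text
slot [0.55525981 0.09818836 0.071     ] bar [array([0.56623284, 0.10390195, 0.2268    ]), array([0.62747933, 0.09188468, 0.2268    ])] 0.062414313795955495
[-0.00191118  0.0007741   0.02618796] tool shift cm [ 4.08623419 -0.77624749 15.58011238]
-11.101070116762969
[0.58879783 0.08774988 0.071     ]
[0.53544152 0.10126214 0.071     ]
```

step_arm(
  moves=[
    [[2.0,-0.38,1.5],0,0],
    [[2.1,-0.4,2.5],0,0],
    [[0,0,2.0],0,0],
    [[0,0,1.5],0,0],
    [[0,0,0.7],0,0],
    [[0,0,0.4],0,0],
    [[0,0,0.4],0,0],
    [[0,0,0],0,0],
  ],
)

```text
time: 6.95
ee_pos: [0.5576, 0.0976, 0.1103]
tool_rot: [[-0.981, 0.196, 0.0], [0.196, 0.981, 0.0], [-0.0, 0.0, -1.0]]
wrist_force: [0.1, 0.2, -0.8]
gripper_width: 0.0128
finger_force: 58.9
```

step_arm(
  moves=[
    [[0,0,0.2],0,0],
    [[0,0,0.2],0,0],
    [[0,0,0.2],0,0],
    [[0,0,0.2],0,0],
    [[0,0,0],0,0],
  ],
)

```text
time: 7.37
ee_pos: [0.5571, 0.0974, 0.1021]
tool_rot: [[-0.98, 0.197, -0.0], [0.197, 0.98, -0.0], [0.0, -0.0, -1.0]]
wrist_force: [-0.2, -0.7, -1.7]
gripper_width: 0.0131
finger_force: 58.9
```

step_arm(
  moves=[
    [[0,0,0.15],0,0],
    [[0,0,0.15],0,0],
    [[0,0,0.1],0,0],
    [[0,0,0],0,0],
    [[0,0,0],0,0],
    [[0,0,0],0,0],
  ],
)

```text
time: 7.87
ee_pos: [0.5574, 0.0975, 0.0988]
tool_rot: [[-0.98, 0.197, 0.0], [0.197, 0.98, -0.0], [-0.0, -0.0, -1.0]]
wrist_force: [-2.3, -0.9, 5.9]
gripper_width: 0.0124
finger_force: 59.7
```

step_arm(
  moves=[
    [[0,0,0],0,0],
    [[0,-0.02,0],6,0],
    [[0,-0.02,0],6,0],
    [[0,-0.02,0],6,0],
    [[0,-0.02,0],6,0],
    [[0,-0.02,0],6,0],
    [[0,-0.02,0],6,0],
    [[0,-0.02,0],6,0],
    [[0,-0.02,0],6,0],
    [[0,-0.02,0],6,0],
    [[0,-0.02,0],6,0],
    [[0,0,0],0,0],
    [[0,0,0],0,0],
  ],
)

```text
time: 8.95
ee_pos: [0.5572, 0.0969, 0.0988]
tool_rot: [[-0.323, 0.946, 0.003], [0.946, 0.323, 0.001], [0.0, 0.003, -1.0]]
wrist_force: [1.0, 0.7, 3.5]
gripper_width: 0.0131
finger_force: 59.6
```

```bash
python3 - <<'E'
from h import *
s=bot.sense();print(s['wrist_torque'],s['wrist_force'],s['joint_pos'])
E
```

```text
[ 0.27751204 -0.28210491 -0.01005686] [1.0163723 0.7322057 3.5121281] [-0.06214716  0.69700868 -0.24717504  1.87009447  0.2792146   0.60530729
 -0.15561854]
```

step_arm(
  moves=[
    [[0,-0.02,0],5,0],
    [[0,-0.02,0],5,0],
    [[0,-0.01,0],4,0],
    [[0,0,0],0,0],
    [[0,0,0],0,0],
  ],
)

```text
time: 9.37
ee_pos: [0.5569, 0.0967, 0.0988]
tool_rot: [[-0.085, 0.996, 0.003], [0.996, 0.085, 0.001], [0.001, 0.003, -1.0]]
wrist_force: [2.3, 2.1, 3.4]
gripper_width: 0.0131
finger_force: 59.7
```

```bash
python3 - <<'E'
from h import *
s=bot.sense();print(s['wrist_torque'],s['wrist_force'])
E
```

```text
[ 0.36812331 -0.64079105  0.04772185] [2.32051833 2.06988544 3.39640294]
```

step_arm(
  moves=[
    [[0,-0.01,0],3,0],
    [[0,-0.01,0],3,0],
    [[0,-0.01,0],2,0],
    [[0,0,0],0,0],
    [[0,0,0],0,0],
  ],
)

```text
time: 9.78
ee_pos: [0.5568, 0.0964, 0.0988]
tool_rot: [[0.054, 0.999, 0.003], [0.999, -0.054, 0.001], [0.001, 0.003, -1.0]]
wrist_force: [4.2, 1.4, 4.3]
gripper_width: 0.0133
finger_force: 62.3
```

```bash
python3 - <<'E'
from h import *
s=bot.sense();print(s['wrist_torque'],s['wrist_force'])
E
```

```text
[ 0.3307881  -1.16412718  0.93043392] [4.1845395  1.42911007 4.25642451]
```

Torque rose to 0.93 N m after an 82° turn, so the disc is at its stop. I'll relax slightly, release and rise.

step_arm(
  moves=[
    [[0,0,0],-1,0],
    [[0,0,0],0,2],
    [[0,0,0],0,4],
    [[0,0,0],0,6],
    [[0,0,0],0,6],
    [[0,0,0],0,6],
    [[0,0,0],0,6],
    [[0,0,-1],0,6],
    [[0,0,-2.5],0,6],
    [[0,0,-3.5],0,6],
    [[0,0,-3.5],0,6],
    [[-3,0,-2],0,6],
    [[-3,0,0],0,6],
    [[0,0,0],0,6],
    [[0,0,0],0,6],
  ],
)

```text
time: 11.03
ee_pos: [0.5528, 0.0334, 0.2244]
tool_rot: [[0.045, 0.999, 0.001], [0.999, -0.045, -0.001], [-0.001, 0.001, -1.0]]
wrist_force: [-0.3, 0.3, -0.0]
gripper_width: 0.0599
finger_force: 0.0
```

```bash
python3 - <<'E'
from h import *
C,im=snap('wrist','w3.png');snap('scene','s3.png')
a=cv2.imread('pics/w3.png');b=cv2.imread('pics/s3.png')[150:280,180:380]
b=cv2.resize(b,(400,260),interpolation=cv2.INTER_CUBIC);a=cv2.resize(a,(400,250))
cv2.imwrite('pics/m3.png',np.vstack([a,b]))
print(w2px(C,[.5553,.0982,.125])*.625, w2px(C,[.5553,.0982,.071])*.625)
p,q=w2px(C,[.5553,.0982+.032,.125])*.625,w2px(C,[.5553,.0982-.032,.125])*.625;print(p,q)
E
```

```text
[199.72220224  78.71438001] [199.70307438  76.0920735 ]
[198.546004    51.78175009] [200.79992335 103.39207699]
```

View pics/m3.png

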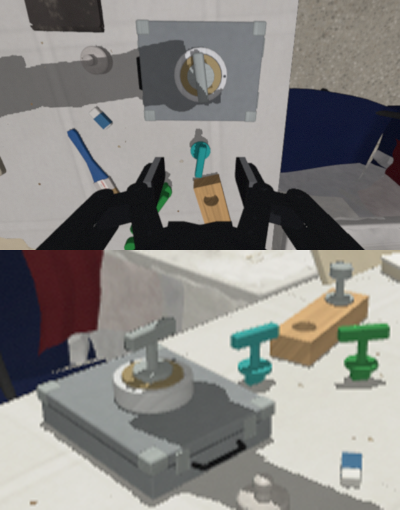

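The key stands upright in the lock, but its bar, (193,50)–(205,104), looks turned about 12° less than the hand. I'll measure that more closely.

```bash
python3 - <<'E'
from h import *
im=cv2.imread('pics/w3.png')[60:190,255:385]
cv2.imwrite('pics/crop3.png',cv2.convertScaleAbs(cv2.resize(im,None,fx=4.6,fy=4.6,interpolation=cv2.INTER_CUBIC),alpha=1.4))
E
```

```text
(no output)
```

View pics/crop3.png

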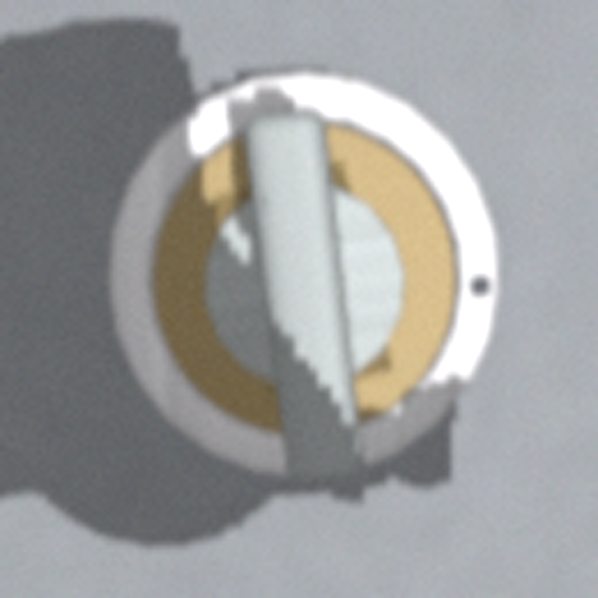

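The slot's visible mouth edges, (345,165)–(385,362), show the disc turned about 70° beyond its start of roughly 8°. It lines up with the locked mark, 75° from the dot at (480,285), and agrees with the torque rise; the key only leads by its play. The round-knobbed key still stands in the rack.

```bash
python3 -c "
from plant import bot
print(bot.hand_in())"
```

```text
the job is handed in; nothing more can be done
None
```

I pressed the T key home, turned it to the lock's stop and left it standing in the lock, with the round-knobbed key still in the rack; I handed the job in at about 11 s, and no verdict was returned.

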